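# Unbolt the bean bin's lid past its spring safety catch

### The job

Unbolt the lid of the metal bean bin: press the orange spring catch bar down with one fingertip and, keeping it down all the way, push the bolt's black knob with the other fingertip, away from the white lid, until the bolt is fully back. Then take the hand away so that the catch springs up again and locks the bolt open. Nothing is to be picked up, and everything else on the bench and on the lid stays where it is.

Things in the scene. Friction and masses are not known exactly. Their poses are not given: they have to be found in the camera images.
- bin: Low aluminium-coloured bin, fixed to the bench, 220 (x) x 340 (y) x 90 mm high. Origin: centre of its underside, z up. Deck with bolt and catch on its -y half; white lid on its +y half (y 12 to 172), 3 mm higher. The bolt slides along x = +26, the catch bar lies along x = -26 mm. Bolt guides and keeper reach z 115; only knob, catch bar and the jar and cup on the lid stand higher.
- catch_top (a point): Centre of the top face of the orange catch bar, 28 mm wide (bin's x), 120 long (bin's y), at (-26, -43, 130) mm in the bin's frame when up; moves with the bar; axes as the bin. A finger presses it straight down anywhere along its length and may slide along it while pressing.
- knob_top (a point): Top centre of the bolt's black upright knob, 28 mm wide (bin's x), 8 thick (y), z 110 to 146, at (26, -40, 146) mm in the bin's frame when home; moves with the bolt; axes as the bin. Pushed to the bin's -y on its lid-side face. It is 52 mm across from the catch bar: two fingers in line along the bin's x reach both, one tip on the bar (top at z 120 when down), one beside the knob.
- catch (a joint): How far the catch bar is pressed down, m: 0 up, 0.010 at its stop. Spring: about 2 N to start, 7 N at the stop. From 0.005 on its pawl is clear of the bolt's teeth; let up part-way along, it blocks the bolt again.
- bolt (a joint): How far the bolt is drawn back, m: 0 home in the keeper on the lid, 0.040 fully back against its stop (moves in the bin's -y). With the catch up it has 3 mm of play. It slides with about 2 N of friction and stays where it is left. Beyond 0.036 the catch springs up behind the last tooth.
- jar_mid (a point): Middle of the amber jar with white cap, 52 mm across, 70 mm tall, standing on the lid. Leave alone.
- cup_mid (a point): Middle of the steel measuring cup, 60 mm across, 55 mm tall, standing on the lid. Leave alone.
- tray_big_mid (a point): Middle of the larger metal sorting tray, 160 x 210 x 26 mm, on the bench. Leave alone.
- tray_small_mid (a point): Middle of the smaller metal sorting tray, 130 x 170 x 26 mm, on the bench. Leave alone.
- food_box_mid (a point): Middle of the closed white food box, 130 x 170 x 87 mm. Leave alone.
- caddy_mid (a point): Middle of the black caddy of paper bags, 80 x 110 x 80 mm. Leave alone.
- scoop_mid (a point): Middle of the scoop with a black handle and steel bowl, 240 mm long, 28 mm high, lying on the bench. Leave alone.

How it is judged:
By the outcome, as a careful person would: the job done as asked, in the order asked, and still so for the second after the job is handed in, with the robot touching nothing.
It also fails if it takes over 35 s, if anything falls off the work surface, if the arm or the gripper's body presses on something with over 40 N, if the wrist force passes 120 N, or if a joint passes its speed limit or range.

### The arm

A 6-joint arm with a two-finger parallel gripper is mounted at the origin on the work surface. World frame = base frame: x ahead of the robot, y to its left, z up, the work surface at z = 0. Lengths are in m, angles in degrees, forces in N, time in s.
With the tool pointing down it reaches from about 0.25 to 0.725 m from the base axis. Payload 9.7 kg.
Tool frame: the origin (TCP) lies midway between the tips of the shut fingers; the grasp point (between the pads) lies robot.pinch_z behind it (robot.pinch_z is the distance from the TCP to the grasp point, in m); y points along the fingers, x is the direction in which the jaws open and shut, and the axes are right-handed (so a half turn about y gives the same grasp; the last joint's range is limited). The gripper opens to 85 mm and grips with 20 to 120 N. Pads are 22 mm wide; open, the fingers measure 114 mm over their backs; the gripper's body (76 mm by 85 mm) begins 54 mm behind the grasp point. The pads swing forward as they close: fully open they stand 13 mm farther back than shut.
Start: joints at [63.713, 4.979, 10.078, 95.1, 0, 90], TCP at [0.244, 0.493, 0.231] pointing down, gripper open.
Joint ranges: [-179.16, 179.16], [-48.56, 103.87], [-65.8, 70.77], [-126.05, 130.52], [-82.76, 87.17], [-180, 180]. Speed limits (degrees/s): [127.2, 127.2, 147.25, 180, 180, 180].

### API

Orientations are given as a 3x3 rotation matrix whose columns are the frame's x, y, z axes.
In Python, from station import robot gives the robot as it stands.
- The arm moves only by the tool jog_arm, never from a script. Its argument "rows" is text: rows parted by semicolons, each of 7 numbers parted by spaces: the turn, a rotation vector about the tool's x, y, z each as a share of 8 degrees, from -1 to 1, then the shift along the tool's x, y, z each as a share of 50 cm, from -1 to 1, then the gripper command: -1 is shut, 1 is fully open, values between are in proportion. A call has 1 to 20 rows; each row shifts and turns the pose as measured when the row begins, along the tool's axes as they then stand; what a row does not reach is not made up. A row lasts 1/8 s, in which the tool goes at most 62.5 mm and 10.7 degrees, less where a joint would pass 70% of its speed; a pose out of reach is approached as far as the arm can. A call with a number of a shift or a turn outside -1 to 1 is refused whole. A call with a gripper value outside its range is refused whole. The fingers move at their own pace and stop on an object; the grip force is fixed at half the most. Time passes only in rows, so rows that do not move let the fingers close. It gives the time, the measured TCP pose, the force and the opening at its end, in the units of the state.
- robot.get_state(): the state, without advancing time (a new reading comes with each control period).
- robot.camera(name): name is "scene" or "top"; returns a dict with "color" (420x560x3 uint8, blue, green, red), "z_map" (420x560 float32, m along the optical axis (not along the pixel's ray), 0 where there is no reading), "intrinsics" (3x3 intrinsics, pixels), "camera_from_world" (4x4, takes a point from world to camera coordinates). Camera axes: x right, y up, looking along -z (the intrinsics and any distortion apply to the point x, -y, -z); pixel columns grow to the right and rows downward; lengths in m; the calibration is good to about 2 mm. A picture is of the moment at which its call begins.
- robot.finish_job(): hands the job in, once; it reports no verdict.
Trained networks look in the newest picture that a camera, given by its name, has taken for a name from the list of things; names that differ only in an ending like _2 or _b are one class to them, and where a whole thing is asked for, a point or a joint stands for the part that bears it (a point fixed in the world has none). Each returns a list of dicts, best first, with "conf" (0 to 1); they miss things now and then, are a little off and sometimes report something else, mostly with a low value. They report only what shows in the picture. A call takes as long as a camera call.
- robot.silhouettes(camera, name): "mask" (420x560 bool, what is visible of it).
- robot.place_of(camera, name): "centre" ([x, y, z] in m, in the coordinates of the camera as it stood for that picture, good to about 4 mm: a listed point, or the origin of a listed thing).
The state is a dict: "time": time; "joints": joint angles; "qd": joint speeds; "joint_torque": joint torques, N m; "tcp_pos": TCP position; "ee_rot": TCP orientation; "ft_force": force on the tool from outside, world axes, zero at the start; "torque": the same for the moment, N m; "width": opening from 0.0 (shut) to 1.0 (fully open).
Only numpy, scipy, OpenCV 4.12 (cv2) and the standard library are available. Lean on these libraries where they do the work, as an engineer would, in place of code of your own. Each camera call takes 0.05 s, during which the arm holds its last target. There are 200 camera calls.

## Working session

There is one attempt and no reset: what is moved stays moved. The work goes in short steps, Python scripts to look and compute and a tool call to move; the robot and the scene stay as the last step left them, time stands still between calls to the robot, and variables do not carry over. Pictures are saved under pics/ and viewed, about 8 in all and at most 12, crops included, and the job is handed in when it is done.

Besides the shell and the picture viewer there is one more tool, called by a JSON object that holds its "fn" and its "kwargs". jog_arm: Moves the arm, as the interface text tells. Shift numbers are shares of 50 cm and turn numbers shares of 8 degrees, none past 1 either way. Its arguments: {"type":"object","properties":{"rows":{"type":"string"}},"required":["rows"]}

```bash
mkdir -p pics; ls
cat > h.py <<'E'
import numpy as np, cv2
from station import robot
def w(cam,p):
    return (np.linalg.inv(cam["camera_from_world"])@np.r_[p,1])[:3]
def cloud(cam):
    K=np.array(cam["intrinsics"]);z=cam["z_map"];v,u=np.mgrid[:z.shape[0],:z.shape[1]]
    P=np.stack([(u-K[0,2])/K[0,0]*z,-(v-K[1,2])/K[1,1]*z,-z,np.ones_like(z)],-1)
    return (P@np.linalg.inv(cam["camera_from_world"]).T)[...,:3]
E
python3 - <<'E'
from h import *
s=robot.get_state(); print(s["time"],s["tcp_pos"],s["width"],np.round(s["ee_rot"],3).tolist(),robot.pinch_z)
ims=[]
for n in ["scene","top"]:
    c=robot.camera(n); cv2.imwrite(f"pics/{n}0.png",c["color"]); P=cloud(c)
    print(n,np.round(np.linalg.inv(c["camera_from_world"]),3).tolist())
    for t in ["bin","catch_top","knob_top","jar_mid","cup_mid"]:
        r=robot.place_of(n,t); m=robot.silhouettes(n,t)
        print(t,[(round(q["conf"],2),np.round(w(c,q["centre"]),3)) for q in r[:2]])
        if m:
            k=m[0]["mask"]&(c["z_map"]>0); v,u=np.nonzero(k)
            if len(u): print("  mask",round(m[0]["conf"],2),u.min(),u.max(),v.min(),v.max(),len(u),np.round(np.median(P[k],0),3))
E
```

```text
pics
0.0 [0.24347236 0.49291522 0.23058491] 1.0011737127550884 [[0.443, -0.001, -0.897], [0.897, -0.001, 0.443], [-0.001, -1.0, -0.0]] 0.0187
scene [[-0.47, -0.752, 0.462, 1.215], [0.882, -0.394, 0.258, 0.408], [-0.012, 0.529, 0.848, 1.479], [0.0, 0.0, 0.0, 1.0]]
bin [(0.67, array([ 0.591, -0.028,  0.002]))]
  mask 0.96 191 322 189 294 8013 [ 0.622 -0.023  0.091]
catch_top [(0.91, array([ 0.567, -0.07 ,  0.131]))]
  mask 0.75 226 265 205 226 384 [ 0.571 -0.075  0.128]
knob_top [(0.64, array([ 0.621, -0.066,  0.144]))]
  mask 0.61 224 263 224 242 234 [ 0.622 -0.058  0.11 ]
jar_mid [(0.82, array([0.626, 0.111, 0.125]))]
  mask 0.61 283 300 244 269 395 [0.639 0.119 0.157]
cup_mid [(0.86, array([0.529, 0.071, 0.118])), (0.32, array([0.627, 0.112, 0.131]))]
  mask 0.75 286 305 211 233 377 [0.514 0.07  0.124]
top [[0.0, 0.983, -0.186, 0.168], [-1.0, 0.001, 0.002, 0.014], [0.002, 0.186, 0.983, 1.546], [0.0, 0.0, 0.0, 1.0]]
bin [(0.96, array([ 0.592, -0.029, -0.003])), (0.6, array([0.627, 0.109, 0.127]))]
  mask 0.83 226 353 113 204 8980 [ 0.577 -0.032  0.092]
catch_top [(0.67, array([ 0.575, -0.071,  0.132])), (0.3, array([ 0.622, -0.064,  0.142]))]
  mask 0.96 287 328 149 164 427 [ 0.57  -0.072  0.129]
knob_top [(0.69, array([ 0.623, -0.061,  0.147])), (0.34, array([0.526, 0.072, 0.117]))]
  mask 0.85 282 322 135 147 217 [ 0.619 -0.063  0.111]
jar_mid [(0.57, array([0.627, 0.112, 0.127])), (0.16, array([ 0.265, -0.388,  0.006]))]
  mask 0.77 231 250 126 149 377 [0.618 0.113 0.16 ]
cup_mid [(0.62, array([0.525, 0.076, 0.118]))]
  mask 0.63 244 265 161 185 414 [0.534 0.074 0.11 ]
```

Run:
```python
from h import *
for n in ["scene","top"]:
    c=robot.camera(n); P=cloud(c)
    K=P[...,2]
    # bin top surfaces (deck/lid) z 0.08..0.1 near the bin
    m=(np.abs(P[...,0]-.59)<.25)&(np.abs(P[...,1]+.03)<.25)&(K>.078)&(K<.1)&(c["z_map"]>0)
    nn,l,s,_=cv2.connectedComponentsWithStats(m.astype(np.uint8)); k=l==1+np.argmax(s[1:,4])
    r=cv2.minAreaRect((P[k][:,:2]*1000).astype(np.float32)); print(n,"deck",np.round(r[0]),np.round(r[1]),round(r[2],1))
    o=robot.silhouettes(n,"catch_top")[0]["mask"]&(K>.12)&(K<.14); q=P[o]; r=cv2.minAreaRect((q[:,:2]*1000).astype(np.float32)); print("bar",np.round(r[0]),np.round(r[1]),round(r[2],1),np.median(q[:,2]))
    im=c["color"]; crop=im[90:320,150:400]
    cv2.imwrite(f"pics/{n}1.png",cv2.resize(crop,None,fx=2.5,fy=2.5,interpolation=cv2.INTER_CUBIC))
```

```text
scene deck [589. -21.] [231. 347.] 6.5
bar [569. -69.] [ 32. 119.] 8.0 0.12917569045165145
top deck [591. -20.] [231. 348.] 6.6
bar [570. -69.] [ 30. 119.] 7.4 0.12949719965214634
```

View pics/scene0.png

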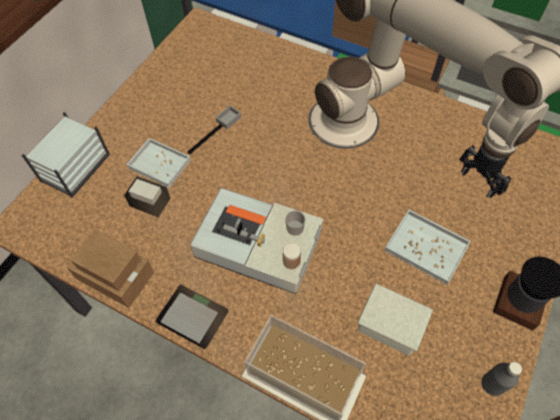

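View pics/top1.png

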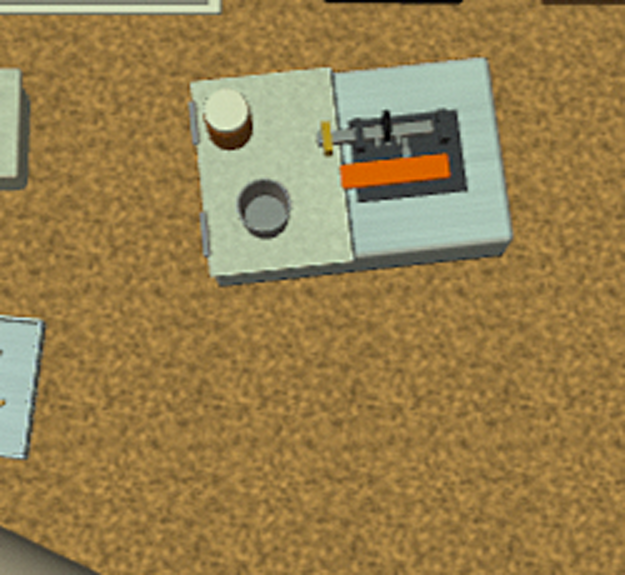

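{"fn": "jog_arm", "kwargs": {"rows": "0 0 0 -0.055 0 -0.092 -0.1;0 0 0 -0.055 0 -0.092 -0.1;0 0 0 -0.055 0 -0.092 -0.1;0 0 0 -0.055 0 -0.092 -0.1;0 0 0 -0.055 0 -0.092 -0.1;0 0 0 -0.055 0 -0.092 -0.1;0 0 0 -0.055 0 -0.092 -0.1;0 0 0 -0.055 0 -0.092 -0.1;0 0 0 -0.055 0 -0.092 -0.1;0 0 0 -0.055 0 -0.092 -0.1;0 0 0 -0.055 0 -0.092 -0.1;0 0 0 -0.055 0 -0.092 -0.1;0 1 0 0 0 0 -0.1;0 1 0 0 0 0 -0.1;0 1 0 0 0 0 -0.1;0 1 0 0 0 0 -0.1;0 1 0 0 0 0 -0.1;0 1 0 0 0 0 -0.1;0 1 0 0 0 0 -0.1"}}

```text
time: 3.68
tcp_pos: [0.604, -0.0658, 0.2291]
ee_rot: [[0.995, 0.001, -0.104], [0.104, 0.001, 0.995], [0.001, -1.0, 0.001]]
ft_force: [-1.0, -0.0, 0.4]
width: 0.453
```

{"fn": "jog_arm", "kwargs": {"rows": "0 -0.08 0 -0.017 0.04 0.048 -0.12;0 0 0 0 0.04 0 -0.12;0 0 0 0 0.04 0 -0.12;0 0 0 0 0 0 -0.12"}}

```text
time: 4.18
tcp_pos: [0.593, -0.0421, 0.1678]
ee_rot: [[0.994, 0.002, -0.113], [0.113, 0.001, 0.994], [0.002, -1.0, 0.001]]
ft_force: [-0.4, -0.4, 0.9]
width: 0.437
```

Run:
```python
from h import *
s=robot.get_state(); print(s["time"],s["tcp_pos"],s["width"],s["ft_force"],np.round(s["ee_rot"],3).tolist())
R=np.array(s["ee_rot"]);T=np.array(s["tcp_pos"])
a=np.deg2rad(6.7);Rb=np.array([[np.cos(a),-np.sin(a),0],[np.sin(a),np.cos(a),0],[0,0,1]]);B=np.array([.591,-.025,0])
print("tcp in bin",Rb.T@(T-B))
ims=[]
for n in ["scene","top"]:
    c=robot.camera(n);M=np.array(c["camera_from_world"]);K=np.array(c["intrinsics"]);P=cloud(c)
    print(n)
    for t in ["catch_top","knob_top"]:
        for q in robot.place_of(n,t)[:1]:
            p=w(c,q["centre"]);print(t,round(q["conf"],2),np.round(p,3),"bin",np.round(Rb.T@(p-B),3))
    # finger points: tool frame, above .15
    L=(P-T)@R; m=(np.abs(L[...,0])<.08)&(np.abs(L[...,2])<.05)&(L[...,1]>-.05)&(P[...,2]>.152)&(c["z_map"]>0)
    q=L[m]
    for sg in (-1,1):
        z=q[q[:,0]*sg>0]
        if len(z): print("finger",sg,len(z),np.round([z.min(0),z.max(0)],3).tolist())
    im=c["color"].copy()
    px=(M@np.r_[T,1])[:3]; u=int(K[0,2]+K[0,0]*px[0]/-px[2]);v=int(K[1,2]-K[1,1]*px[1]/-px[2]); print(u,v)
    ims.append(cv2.resize(im[v-45:v+45,u-45:u+45],(400,400),interpolation=cv2.INTER_CUBIC))
cv2.imwrite("pics/a.png",np.hstack(ims))
```

```text
4.175 [ 0.59295888 -0.04209383  0.16781259] 0.43720471742216704 [-0.35318866 -0.4001771   0.9277786 ] [[0.994, 0.002, -0.113], [0.113, 0.001, 0.994], [0.002, -1.0, 0.001]]
tcp in bin [-4.88458890e-05 -1.72056316e-02  1.67812589e-01]
scene
catch_top 0.78 [ 0.571 -0.072  0.132] bin [-0.026 -0.045  0.132]
knob_top 0.68 [ 0.621 -0.066  0.141] bin [ 0.025 -0.044  0.141]
finger -1 38 [[-0.026, -0.049, 0.001], [-0.017, 0.001, 0.013]]
finger 1 31 [[0.019, -0.049, -0.008], [0.05, -0.006, 0.015]]
248 217
top
297 145
```

View pics/a.png

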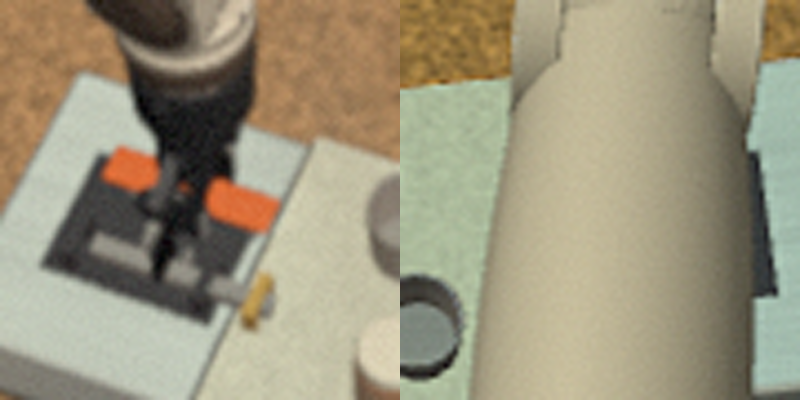

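{"fn": "jog_arm", "kwargs": {"rows": "0 0 0 0 0.03 0.004 -0.12;0 0 0 0 0.03 0 -0.12;0 0 0 0 0 0 -0.12"}}

```text
time: 4.85
tcp_pos: [0.5941, -0.0402, 0.1379]
ee_rot: [[0.994, 0.005, -0.113], [0.113, 0.001, 0.994], [0.006, -1.0, 0.0]]
ft_force: [-1.0, -0.3, -0.2]
width: 0.441
```

{"fn": "jog_arm", "kwargs": {"rows": "0 0 0 0 0.012 0 -0.12;0 0 0 0 0 0 -0.12"}}

```text
time: 5.1
tcp_pos: [0.594, -0.0402, 0.1314]
ee_rot: [[0.994, 0.005, -0.113], [0.113, 0.001, 0.994], [0.005, -1.0, 0.001]]
ft_force: [-0.5, -0.5, -0.6]
width: 0.437
```

{"fn": "jog_arm", "kwargs": {"rows": "0 0 0 0 0.01 0 -0.12;0 0 0 0 0 0 -0.12"}}

```text
time: 5.35
tcp_pos: [0.5945, -0.0402, 0.127]
ee_rot: [[0.994, 0.007, -0.113], [0.113, 0.001, 0.994], [0.007, -1.0, 0.0]]
ft_force: [-0.9, 0.6, 2.5]
width: 0.443
```

{"fn": "jog_arm", "kwargs": {"rows": "0 0 0 0 0.008 0 -0.12;0 0 0 0 0 0 -0.12"}}

```text
time: 5.6
tcp_pos: [0.5946, -0.0403, 0.1237]
ee_rot: [[0.994, 0.008, -0.113], [0.113, 0.001, 0.994], [0.008, -1.0, 0.0]]
ft_force: [-1.0, 0.2, 4.3]
width: 0.437
```

{"fn": "jog_arm", "kwargs": {"rows": "0 0 0 0 0.006 0 -0.12;0 0 0 0 0 0 -0.12"}}

```text
time: 5.85
tcp_pos: [0.5946, -0.0403, 0.1215]
ee_rot: [[0.994, 0.008, -0.113], [0.113, 0.001, 0.994], [0.008, -1.0, -0.0]]
ft_force: [-1.2, -0.2, 5.3]
width: 0.436
```

{"fn": "jog_arm", "kwargs": {"rows": "0 0 0 0 0.004 0 -0.12;0 0 0 0 0.001 -0.01 -0.12;0 0 0 0 0.001 -0.006 -0.12;0 0 0 0 0.001 0 -0.12"}}

```text
time: 6.35
tcp_pos: [0.5961, -0.0469, 0.1203]
ee_rot: [[0.993, 0.011, -0.114], [0.114, 0.004, 0.993], [0.011, -1.0, 0.002]]
ft_force: [-1.5, -1.0, 5.8]
width: 0.446
```

{"fn": "jog_arm", "kwargs": {"rows": "0 0 0.05 -0.003 0.003 -0.012 -0.12;0 0 0.03 -0.001 0.002 -0.012 -0.12;0 0 0 0 0.001 0 -0.12"}}

```text
time: 6.72
tcp_pos: [0.5965, -0.0573, 0.1197]
ee_rot: [[0.993, 0.004, -0.116], [0.116, 0.006, 0.993], [0.004, -1.0, 0.006]]
ft_force: [-2.1, -2.5, 6.3]
width: 0.441
```

```bash
cat > look.py <<'E'
from h import *
import sys
a=np.deg2rad(6.7);Rb=np.array([[np.cos(a),-np.sin(a),0],[np.sin(a),np.cos(a),0],[0,0,1]]);B=np.array([.591,-.025,0])
c=robot.camera("scene")
for t in ["catch_top","knob_top"]:
    for q in robot.place_of("scene",t)[:1]:
        p=w(c,q["centre"]);print(t,round(q["conf"],2),np.round(p,3),"bin",np.round(Rb.T@(p-B),3))
s=robot.get_state();T=np.array(s["tcp_pos"]); print(s["time"],T,s["ft_force"],s["torque"],"tcp bin",Rb.T@(T-B))
im=c["color"][175:275,195:305]
cv2.imwrite(f"pics/{sys.argv[1]}.png",cv2.resize(im,(770,590),interpolation=cv2.INTER_CUBIC))
E
python3 look.py b
```

```text
catch_top 0.68 [ 0.567 -0.07   0.121] bin [-0.029 -0.042  0.121]
6.875 [ 0.59650559 -0.05738463  0.11977047] [-2.12130744 -0.40760599  5.44289575] [-0.24096907  0.42226691  0.08707726] tcp bin [ 0.00168965 -0.03280581  0.11977047]
```

View pics/b.png

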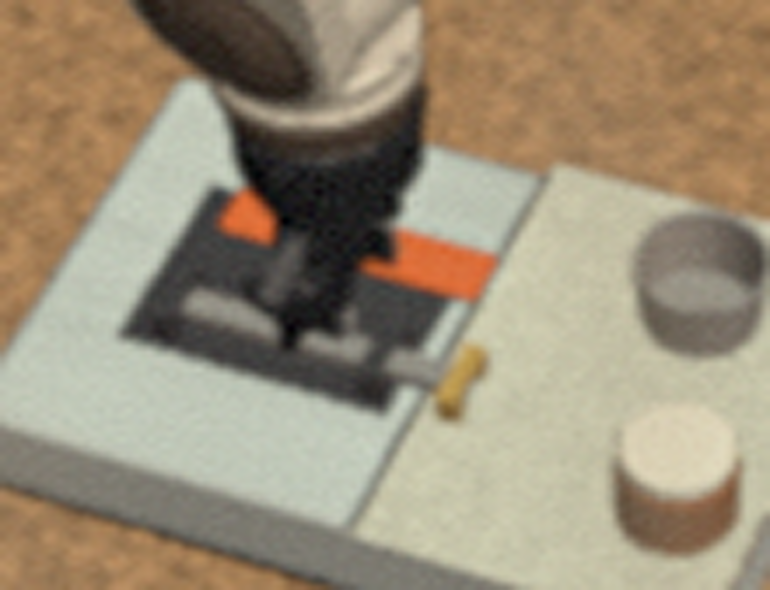

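{"fn": "jog_arm", "kwargs": {"rows": "0 0 0 -0.002 0.003 -0.012 -0.12;0 0 0 -0.001 0.001 -0.012 -0.12;0 0 0.02 -0.001 0.001 -0.012 -0.12"}}

```text
time: 7.25
tcp_pos: [0.5978, -0.0723, 0.1194]
ee_rot: [[0.993, 0.005, -0.119], [0.118, 0.012, 0.993], [0.006, -1.0, 0.011]]
ft_force: [-0.0, 7.6, 4.5]
width: 0.439
```

{"fn": "jog_arm", "kwargs": {"rows": "-0.03 0 0 -0.002 0.003 -0.012 -0.12;-0.03 0 0 -0.001 0.002 -0.01 -0.12;0 0 0 0 0.001 0 -0.12"}}

```text
time: 7.62
tcp_pos: [0.5989, -0.0808, 0.1192]
ee_rot: [[0.993, 0.011, -0.121], [0.121, 0.009, 0.993], [0.012, -1.0, 0.007]]
ft_force: [-3.1, -2.4, 5.6]
width: 0.441
```

{"fn": "jog_arm", "kwargs": {"rows": "-0.02 0.03 0.04 -0.002 0.003 -0.012 -0.12;0 0 0.02 -0.001 0.002 -0.01 -0.12;0 0 0 0 0.001 0 -0.12"}}

```text
time: 8.0
tcp_pos: [0.5998, -0.0895, 0.1191]
ee_rot: [[0.993, 0.007, -0.119], [0.119, 0.009, 0.993], [0.008, -1.0, 0.008]]
ft_force: [-3.0, -3.2, 6.9]
width: 0.441
```

```bash
python3 look.py c
```

```text
catch_top 0.73 [ 0.57  -0.073  0.121] bin [-0.027 -0.046  0.121]
knob_top 0.72 [ 0.624 -0.105  0.144] bin [ 0.024 -0.083  0.144]
8.15 [ 0.59975193 -0.08967882  0.11910372] [-1.88891494 -0.34305943  6.0273197 ] [-0.08017521  0.5224168   0.02903771] tcp bin [ 0.00114603 -0.0652582   0.11910372]
```

View pics/c.png

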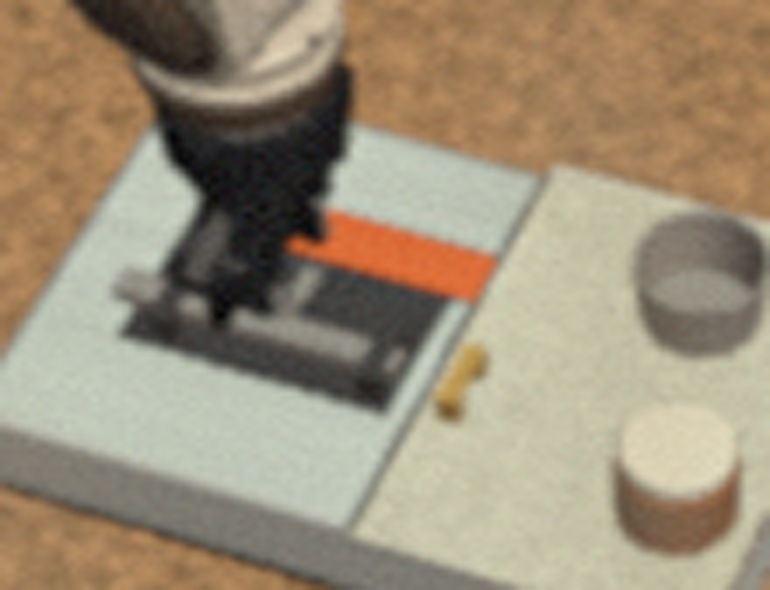

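{"fn": "jog_arm", "kwargs": {"rows": "-0.02 0 0 -0.002 0.002 -0.008 -0.12;0 0 0 0 0.001 -0.004 -0.12;0 0 0 0 0.001 -0.004 -0.12"}}

```text
time: 8.52
tcp_pos: [0.5998, -0.0905, 0.1191]
ee_rot: [[0.992, 0.009, -0.125], [0.125, 0.02, 0.992], [0.011, -1.0, 0.018]]
ft_force: [-4.2, 9.1, 6.6]
width: 0.442
```

{"fn": "jog_arm", "kwargs": {"rows": "0 0 0 0 0.001 0.008 -0.12;0 0 0 0 -0.012 0.002 -0.12;0 0 0 0 -0.03 0.002 -0.12;0 0 0 0 -0.06 0.003 -0.12;0 0 0 0 -0.1 0 -0.12;0 0 0 0 -0.1 0 -0.12;0 0 0 -0.08 -0.06 0 -0.12;0 0 0 -0.1 0 0 -0.12;0 0 0 -0.1 0 0 -0.12;0 0 0 -0.1 0 0 -0.12;0 0 0 0 0 0 -0.12"}}

```text
time: 9.9
tcp_pos: [0.4029, -0.1099, 0.3083]
ee_rot: [[0.992, 0.01, -0.126], [0.125, 0.021, 0.992], [0.013, -1.0, 0.019]]
ft_force: [0.9, 0.2, 0.2]
width: 0.443
```

```bash
python3 look.py d
python3 - <<'E'
from h import *
for n in ["scene","top"]:
    c=robot.camera(n)
    for t in ["catch_top","knob_top","jar_mid","cup_mid"]:
        print(n,t,[(round(q["conf"],2),np.round(w(c,q["centre"]),3)) for q in robot.place_of(n,t)[:1]])
E
```

```text
catch_top 0.56 [ 0.569 -0.072  0.128] bin [-0.028 -0.045  0.128]
knob_top 0.73 [ 0.623 -0.108  0.144] bin [ 0.022 -0.086  0.144]
10.05 [ 0.40575218 -0.10985054  0.30686455] [ 1.05912942 -0.31124381 -0.38846796] [-0.05186585 -0.02432934 -0.00412755] tcp bin [-0.19388227 -0.06265806  0.30686455]
scene catch_top [(0.54, array([ 0.569, -0.073,  0.133]))]
scene knob_top []
scene jar_mid []
scene cup_mid [(0.98, array([0.527, 0.071, 0.121]))]
top catch_top [(0.91, array([ 0.57 , -0.073,  0.129]))]
top knob_top [(0.55, array([ 0.627, -0.102,  0.147]))]
top jar_mid [(0.63, array([0.632, 0.108, 0.128]))]
top cup_mid [(0.66, array([0.526, 0.072, 0.118]))]
```

View pics/d.png

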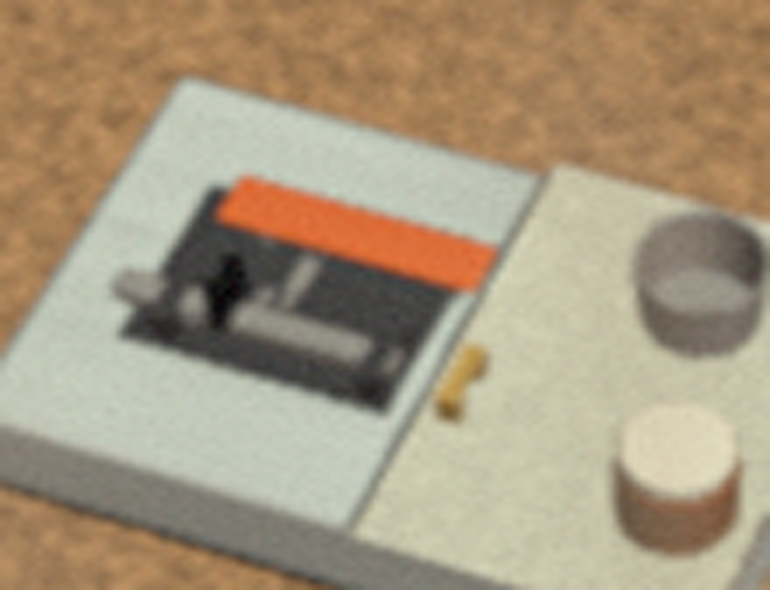

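Run:
```python
from h import *
c=robot.camera("top");P=cloud(c);K=P[...,2];o=robot.silhouettes("top","catch_top")[0]["mask"]&(K>.11)&(K<.14)
z=np.median(P[o][:,2]);print("bar z",z)
if z>.128: print(robot.finish_job())
```

```text
bar z 0.12940992141739638
the job is handed in; nothing more can be done
None
```

The lid is unbolted and the job is handed in at about 10 s of the 35 s allowed. One fingertip pressed the catch bar down about 8–10 mm. With it held down, the other fingertip pushed the knob back until it stopped against about 9 N. I then eased off, lifted the hand straight up and moved it away.

Last checks:
- **Catch:** the bar top is back at z 129.4 mm, the same height as at the start, so it sprang up fully.
- **Bolt:** the knob has moved about 40 mm, and in the picture the bolt is clear of the keeper. The two cameras put the knob about 6 mm apart (y −0.102 from top, −0.108 from scene).
- **Lid items:** the cup is unmoved. The top camera puts the jar about 6 mm from its starting estimate, roughly the network's error. The scene camera did not report the jar at all in the last check, but in the final picture it stands where it was.
- **Other bench items:** I did not re-measure the trays, food box, caddy or scoop. The hand stayed well above them throughout.
- **Forces:** sideways readings were noisy during the push, sometimes with the wrong sign. I judged the end of travel by the arm stopping and by the pictures as well.

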